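Press a lens in the bench lens press

TASK

Two identical hand presses stand on the eye clinic's table; one has a round lens lying in its cup, the other is empty. Take the handle of the press that holds the lens, bring its sprung lever all the way down to the stop and hold it there for about a second, then let it back up slowly and under control, taking about two seconds or more, and let go only once it is fully up. Do not work the empty press, and leave the lens lying in its cup.

Things in the scene. Friction and masses are not known exactly. Their poses are not given: they have to be found in the camera images.
- press_grip (a point): Middle of the black handle bar (round, 22 mm thick, 68 mm long, level) on the lever of the press with the lens; moves with the lever. -x points along the lever from pivot to handle, y along the bar. The pivot axis, parallel to y, passes through (190,0,0) mm of this frame. The lever's steel rod is 44 mm off in -y; the bar ends 32 mm off in +y. A pinched bar rolls up to 10 mm in the fingers.
- press_lever (a joint): Lever angle (rad) of the press with the lens: 0 fully up at rest (rising 0.66 rad from the pivot, handle 266 mm above the table), 0.90 down at the lower stop (handle 105 mm up). Pivot 150 mm above the table on the side of the head. A spring lifts the handle with about 2 N at the top, 6 N at the bottom; let go part-way, it snaps up.
- lens: Round tinted glass lens, 68 mm across, 10 mm thick, lying flat in the open cup (82 mm across) of the press to be used, under its ram; the ram meets it at 0.88 rad of the lever. Origin: centre of its underside, 47 mm above the table; z up. The press is a grey C-frame fixed to the table, base 190 x 110 mm, 175 mm tall, its lever reaching away from its column.
- other_press_lever (a joint): Lever angle (rad) of the twin press of the same shape and size, whose cup is empty: 0 fully up, growing as its handle goes down. To be left alone.

How it is judged:
On the way:
1. the lever of the press with the lens is brought down to its lower stop (above 0.75 rad) and held there (value of joint press_lever above 0.75 rad), for 0.5 s.
At the end, for the whole second after the job is handed in: The lever of the press with the lens is fully up again (within 0.06 rad), the lens still lies flat in its cup (within 15 mm and 10 degrees of where it was), and the other press's lever is fully up (within 0.06 rad) (value of joint each of press_lever, other_press_lever below 0.06 rad and distance of lens from where it was at the start of the episode below 0.015 m and angle between lens's own z axis and vertical below 0.17 rad); the robot touches nothing.
It fails at once if the lever snaps back: it rises faster than 1.2 rad/s while still more than 0.12 rad from fully up (value of joint press_lever above 0.12 rad and velocity of joint press_lever below -1.2 rad/s).
It fails at once if the lever of the empty press is pulled (more than 0.2 rad) (value of joint other_press_lever above 0.2 rad).
It also fails if it takes over 51 s, if anything falls off the work surface, if the arm or the gripper's body presses on something with over 40 N, if the wrist force passes 120 N, or if a joint passes its speed limit or range.

ROBOT

A 7-joint arm with a two-finger parallel gripper is mounted at the origin on the work surface. World frame = base frame: x ahead of the robot, y to its left, z up, the work surface at z = 0. Lengths are in m, angles in rad, forces in N, time in s.
With the tool pointing down it reaches from about 0.4 to 0.85 m from the base axis. Payload 4.5 kg.
Tool frame: the origin (TCP) lies on the centre line of the jaws, within the pads' length; the fingertips stand 11 mm ahead of it and the grasp point (between the pads) lies 8 mm behind it; z points along the fingers, y is the line along which they close (so a half turn about z gives the same grasp; the last joint's range is limited). The gripper opens to 88 mm and grips with 3 to 60 N. Pads are 18 mm wide; open, the fingers measure 123 mm over their backs; the gripper's body (75 mm by 187 mm) begins 45 mm behind the grasp point.
Start: joints at [1.245, 0.689, -0.195, 1.565, 0.157, 0.902, -0.215], TCP at [0.22, -0.585, 0.25] pointing down, gripper open.
Joint ranges: [-3.01, 3.01], [-0.46, 2.08], [-1.47, 1.51], [0.13, 2.56], [-1, 4.14], [0.04, 2.09], [-2.66, 2.66]. Speed limits (rad/s): [2.57, 2.57, 3.14, 3.14, 3.14, 3.14, 3.14].

INTERFACE

Orientations are given as a unit quaternion [x, y, z, w].
In Python, from plant import * gives the robot as it stands. The module is installed in compiled form; this text tells all that it offers.
- The arm moves only by the tool send_rows, never from a script. Its argument "motion" is a list of rows, each an object of numbers: "x", "y", "z": the shift along the tool's x, y, z in cm; "rx", "ry", "rz": the turn, a rotation vector about the tool's x, y, z in rad; "jaw": the finger opening in cm, from 0 to 8.81. In form: [{"x": .., "y": .., "z": .., "rx": .., "ry": .., "rz": .., "jaw": ..}, ...]. A call has exactly 5 rows; each row shifts and turns the commanded pose from where the row before left it, along the tool's axes as they then stand; what a row does not reach is not made up. A row lasts 1/10 s, in which the tool goes at most 50 mm and 8.59 degrees, less where a joint would pass 70% of its speed; a pose out of reach is approached as far as the arm can. A call is refused whole if a number of a shift passes 5 or a number of a turn 0.15, either way. A call with a gripper value outside its range is refused whole. The fingers move at their own pace and stop on an object; "grip_force" is the grip in N (left out, the last holds). Time passes only in rows, so rows that do not move let the fingers close, or fill a call up. It gives the time, the measured TCP pose, the force, the opening and the grip force at its end, in the units of the state.
- get_state(): the state, without advancing time (a new reading comes with each control period).
- snapshot(name): name is "scene" or "side" or "wrist"; returns a dict with "img" (420x560x3 uint8, red, green, blue), "vertical_fov" (degrees; the focal length in pixels is half the picture's height over the tangent of half this angle, whatever the lens; pixels are square), "cx", "cy" (the principal point, pixels), "D" ([k1, k2, p1, p2, k3] as OpenCV has them; the pictures are not rectified), "extrinsics" (4x4, takes a point from camera to world coordinates). Camera axes: x right, y up, looking along -z (the intrinsics and any distortion apply to the point x, -y, -z); pixel columns grow to the right and rows downward; lengths in m; the calibration is good to about 2 mm. A picture is of the moment at which its call begins. There is no depth.
- finish_job(): hands the job in; it is judged then, once.
The state is a dict: "clock": time; "q": joint angles; "qd": joint speeds; "joint_torque": joint torques, N m; "tool_pos": TCP position; "eef_rot": TCP orientation; "contact_force": force on the tool from outside, world axes, zero at the start; "moment": the same for the moment, N m; "opening": opening from 0.0 (shut) to 1.0 (fully open); "finger_force": force on a finger pad.
Only numpy, scipy, OpenCV 4.12 (cv2) and the standard library are available. Lean on these libraries where they do the work, as an engineer would, in place of code of your own. Each camera call takes 0.05 s, during which the arm holds its last target. There are 200 camera calls.

## Working session

There is one attempt and no reset: what is moved stays moved. The work goes in short steps, Python scripts to look and compute and a tool call to move; the robot and the scene stay as the last step left them, time stands still between calls to the robot, and variables do not carry over. Pictures are saved under pics/ and viewed, at most 10 in all, crops included, and the job is handed in when it is done.

Besides the shell and the picture viewer there is one more tool, called after "Call:" by a JSON object that holds its "fn" and its "kwargs", one argument or row to a line. send_rows: Moves the arm, as the interface text tells. Its arguments: {"type":"object","properties":{"motion":{"type":"array"},"grip_force":{"type":"number"}},"required":["motion"]}

```bash
mkdir -p pics; cat > h.py <<'E'
import numpy as np,cv2,pickle
from plant import *
def snap(n,f):
    s=snapshot(n); pickle.dump(s,open(f'pics/{f}.pkl','wb')); cv2.imwrite(f'pics/{f}.png',s['img'][:,:,::-1]); return s
def load(f): return pickle.load(open(f'pics/{f}.pkl','rb'))
def K(s):
    f=210/np.tan(np.radians(s['vertical_fov'])/2); return np.array([[f,0,s['cx']],[0,f,s['cy']],[0,0,1.]])
def ray(s,u,v):
    p=cv2.undistortPoints(np.array([[[u,v]]],float),K(s),np.array(s['D'],float))[0,0]
    E=np.array(s['extrinsics']); return E[:3,3],E[:3,:3]@np.array([p[0],-p[1],-1])
def atz(s,u,v,z):
    o,d=ray(s,u,v); return o+d*(z-o[2])/d[2]
def proj(s,P):
    E=np.array(s['extrinsics']); c=(np.atleast_2d(P)-E[:3,3])@E[:3,:3]; c=c*[1,-1,-1]
    return cv2.projectPoints(c,np.zeros(3),np.zeros(3),K(s),np.array(s['D'],float))[0][:,0]
def tri(*obs):
    A=0;b=0
    for s,u,v in obs:
        o,d=ray(s,u,v); d=d/np.linalg.norm(d); M=np.eye(3)-np.outer(d,d); A=A+M;b=b+M@o
    return np.linalg.solve(A,b)
E
python3 - <<'E'
from h import *
a=snap('scene','sc0');b=snap('side','si0')
cv2.imwrite('pics/both0.png',cv2.resize(np.vstack([a['img'],b['img']])[:,:,::-1],None,fx=.71,fy=.71))
for s in(a,b): print(np.round(s['extrinsics'],2).tolist(),s['vertical_fov'],s['D'])
print(get_state())
E
```

```text
[[0.43, -0.54, 0.73, 1.56], [0.9, 0.28, -0.33, -0.52], [-0.02, 0.8, 0.6, 1.05], [0.0, 0.0, 0.0, 1.0]] 44.04587624355311 [-0.09216796  0.          0.          0.          0.        ]
[[0.98, 0.1, -0.15, 0.4], [-0.18, 0.51, -0.84, -0.75], [-0.01, 0.85, 0.52, 0.65], [0.0, 0.0, 0.0, 1.0]] 57.15378037882287 [0.01098579 0.         0.         0.         0.        ]
{'clock': 0.1, 'q': array([ 1.24480688,  0.68987672, -0.19451968,  1.56620902,  0.1573036 ,
        0.90248179, -0.21512077]), 'qd': array([ 0.00044456, -0.00155272, -0.0011161 , -0.00275947, -0.00139375,
       -0.0004857 ,  0.00029061]), 'joint_torque': array([-2.57503154e-03, -5.28497565e+01, -1.27137557e+00, -1.53835344e+01,
       -5.25578053e-02,  2.03057585e-03,  5.80077017e-05]), 'tool_pos': array([ 0.21982364, -0.58450302,  0.24901306]), 'eef_rot': array([ 9.83857426e-01,  1.78952334e-01, -1.99132384e-04, -7.66696313e-04]), 'contact_force': array([ 0.81568367, -0.42502167, -0.23803471]), 'moment': array([-0.02630867,  0.05353842,  0.02937301]), 'finger_force': 0.0, 'opening': 1.0012675251970833}
```

View pics/sc0.png

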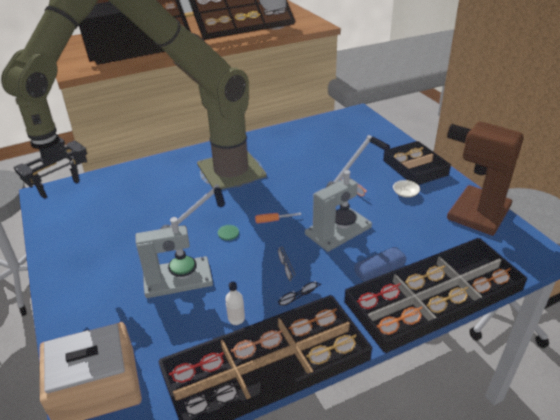

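View pics/si0.png

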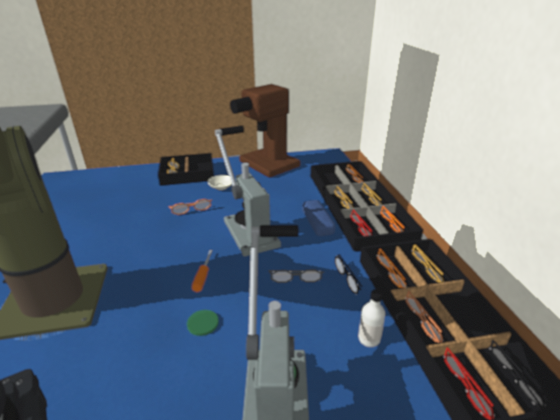

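The scene picture shows the press with the green lens at left (lens about (182,266), handle about (219,197)). The other press, at (340,215), has an empty dark cup. In the side picture the near press's handle bar is at about (279,231). I'll enlarge both.

```bash
python3 - <<'E'
from h import *
a=load('sc0')['img'][170:300,130:250,::-1];b=load('si0')['img'][200:420,220:340,::-1]
a=cv2.resize(a,None,fx=3.2,fy=3.2,interpolation=2);b=cv2.resize(b,None,fx=2.7,fy=2.7,interpolation=2)
c=np.zeros((600,800,3),np.uint8);c[:a.shape[0],:a.shape[1]]=a;c[:b.shape[0],420:420+b.shape[1]]=b
cv2.imwrite('pics/c1.png',c)
E
```

```text
(no output)
```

View pics/c1.png

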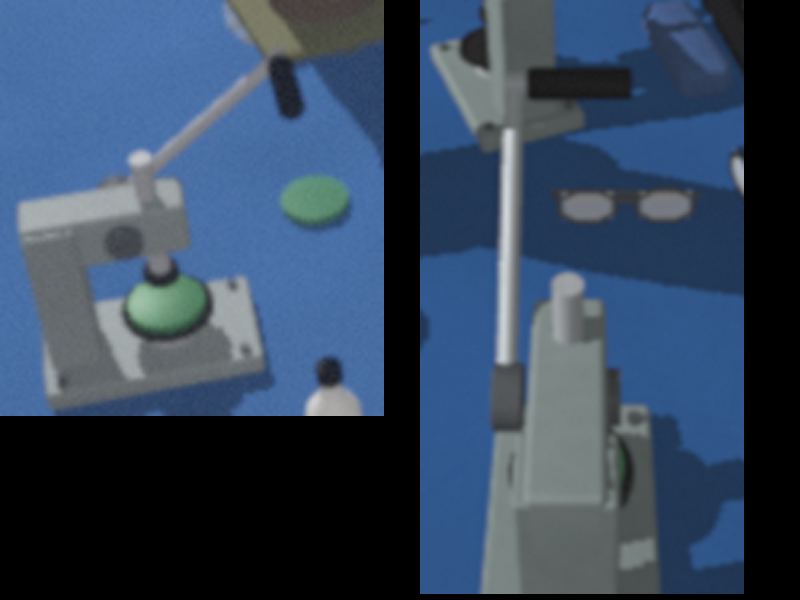

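```bash
python3 - <<'E'
from h import *
a=load('sc0');b=load('si0')
A=lambda x,y:(a,130+x/3.2,170+y/3.2)
B=lambda x,y:(b,220+(x-420)/2.7,200+y/2.7)
for n,p,q in [('mid',A(286,86),B(579,83)),('rodend',A(281,62),B(529,83)),('free',A(292,112),B(629,83)),('ramtop',A(141,158),B(568,282))]:
    P=tri(p,q); print(n,P.round(4),np.round(proj(a,P)[0]-p[1:],1),np.round(proj(b,P)[0]-q[1:],1))
print('lens',atz(*A(167,305),.057),'mid@.266',atz(*A(286,86),.266),atz(*B(579,83),.266))
print('base corners',[atz(*A(*c),.02).round(3).tolist() for c in [(246,280),(264,355),(52,395)]])
E
```

```text
mid [ 0.501  -0.2062  0.267 ] [-0.1  0.2] [-0.2 -0.3]
rodend [ 0.469  -0.199   0.2675] [-0.2  0.5] [-0.4 -0.8]
free [ 0.5331 -0.2126  0.2657] [ 0.1 -0.2] [0.2 0.3]
ramtop [ 0.4712 -0.3272  0.2154] [-0.1  0.1] [-0.1 -0.2]
lens [ 0.47802068 -0.32927234  0.057     ] mid@.266 [ 0.49872672 -0.20520522  0.266     ] [ 0.50133524 -0.20569589  0.266     ]
base corners [[0.438, -0.246, 0.02], [0.538, -0.264, 0.02], [0.502, -0.445, 0.02]]
```

Every check agrees with the given sizes: handle mid is about (0.501,-0.206,0.266) and the bar points about -11.6° from x. First I rise and turn the tool so it closes along the lever.

Call:
{"fn": "send_rows", "kwargs": {
  "motion": [
    {"z": -3,"rz": 0.112},
    {"z": -3,"rz": 0.112},
    {"z": -3,"rz": 0.112},
    {"z": -3,"rz": 0.112},
    {"z": -3,"rz": 0.114}
  ]
}}

```text
schema error: expected keys x, y, z, rx, ry, rz, jaw
```

```bash
cat >> h.py <<'E'
from scipy.spatial.transform import Rotation as R
H=np.array([.507,-.207,.266]); L=np.array([.2,.98,0])
def rel(T):
    s=get_state(); r=R.from_quat(s['eef_rot']).as_matrix(); print('t',round(s['clock'],2),'pos',s['tool_pos'].round(4),'xang',np.degrees(np.arctan2(r[1,0],r[0,0])).round(1),'z',r[:,2].round(3),'F',s['contact_force'].round(1),'open',s['opening'].__round__(3),'move cm',(r.T@(np.array(T)-s['tool_pos'])*100).round(2))
E
python3 -c "
from h import *
rel(H+[0,0,.1])"
```

```text
t 0.1 pos [ 0.2198 -0.5845  0.249 ] xang 20.6 z [-0.001  0.001 -1.   ] F [ 0.8 -0.4 -0.2] open 1.001 move cm [ 40.17 -25.24 -11.66]
```

Call:
{"fn": "send_rows", "kwargs": {
  "motion": [
    {"x": 0,"y": 0,"z": -3,"rx": 0,"ry": 0,"rz": 0.112,"jaw": 8.8},
    {"x": 0,"y": 0,"z": -3,"rx": 0,"ry": 0,"rz": 0.112,"jaw": 8.8},
    {"x": 0,"y": 0,"z": -3,"rx": 0,"ry": 0,"rz": 0.112,"jaw": 8.8},
    {"x": 0,"y": 0,"z": -3,"rx": 0,"ry": 0,"rz": 0.112,"jaw": 8.8},
    {"x": 0,"y": 0,"z": -3,"rx": 0,"ry": 0,"rz": 0.114,"jaw": 8.8}
  ]
}}

```text
clock: 0.6
tool_pos: [0.2199, -0.5846, 0.4006]
eef_rot: [0.995, -0.103, -0.0, -0.0]
contact_force: [0.7, -0.8, -0.1]
opening: 1.001
finger_force: 0.0
```

```bash
python3 -c "
from h import *
rel(H+[0,0,.1])"
```

```text
t 0.6 pos [ 0.2199 -0.5846  0.4006] xang -11.8 z [-0.     0.001 -1.   ] F [ 0.7 -0.8 -0.1] open 1.001 move cm [ 20.35 -42.84   3.48]
```

Call:
{"fn": "send_rows", "kwargs": {
  "motion": [
    {"x": 1.36,"y": -2.86,"z": 0,"rx": 0,"ry": 0,"rz": 0,"jaw": 8.8},
    {"x": 1.36,"y": -2.86,"z": 0,"rx": 0,"ry": 0,"rz": 0,"jaw": 8.8},
    {"x": 1.36,"y": -2.86,"z": 0,"rx": 0,"ry": 0,"rz": 0,"jaw": 8.8},
    {"x": 1.36,"y": -2.86,"z": 0,"rx": 0,"ry": 0,"rz": 0,"jaw": 8.8},
    {"x": 1.36,"y": -2.86,"z": 0,"rx": 0,"ry": 0,"rz": 0,"jaw": 8.8}
  ]
}}

```text
clock: 1.1
tool_pos: [0.3158, -0.4572, 0.3993]
eef_rot: [0.995, -0.101, -0.0, -0.0]
contact_force: [0.3, 0.0, 0.2]
opening: 0.999
finger_force: 0.0
```

Call:
{"fn": "send_rows", "kwargs": {
  "motion": [
    {"x": 1.36,"y": -2.86,"z": 0,"rx": 0,"ry": 0,"rz": 0,"jaw": 8.8},
    {"x": 1.36,"y": -2.86,"z": 0,"rx": 0,"ry": 0,"rz": 0,"jaw": 8.8},
    {"x": 1.36,"y": -2.86,"z": 0,"rx": 0,"ry": 0,"rz": 0,"jaw": 8.8},
    {"x": 1.36,"y": -2.86,"z": 0,"rx": 0,"ry": 0,"rz": 0,"jaw": 8.8},
    {"x": 1.36,"y": -2.86,"z": 0,"rx": 0,"ry": 0,"rz": 0,"jaw": 8.8}
  ]
}}

```text
clock: 1.6
tool_pos: [0.4111, -0.3308, 0.3994]
eef_rot: [0.995, -0.101, -0.0, -0.0]
contact_force: [-0.1, -0.4, 0.2]
opening: 1.002
finger_force: 0.0
```

Call:
{"fn": "send_rows", "kwargs": {
  "motion": [
    {"x": 1.36,"y": -2.86,"z": 0,"rx": 0,"ry": 0,"rz": 0,"jaw": 8.8},
    {"x": 1.36,"y": -2.86,"z": 0,"rx": 0,"ry": 0,"rz": 0,"jaw": 8.8},
    {"x": 1.36,"y": -2.86,"z": 0,"rx": 0,"ry": 0,"rz": 0,"jaw": 8.8},
    {"x": 1.36,"y": -2.86,"z": 0,"rx": 0,"ry": 0,"rz": 0,"jaw": 8.8},
    {"x": 1.36,"y": -2.86,"z": 0,"rx": 0,"ry": 0,"rz": 0,"jaw": 8.8}
  ]
}}

```text
clock: 2.1
tool_pos: [0.5064, -0.2045, 0.3994]
eef_rot: [0.995, -0.101, -0.0, -0.0]
contact_force: [0.2, -0.2, 0.2]
opening: 0.999
finger_force: 0.0
```

```bash
python3 -c "
from h import *
rel(H+[0,0,.1]);s=snap('wrist','w1')
print(proj(s,[[.501,-.206,.266],[.469,-.199,.266],[.533,-.2126,.266]]).round(0))"
```

```text
t 2.1 pos [ 0.5064 -0.2045  0.3994] xang -11.6 z [-0.001  0.    -1.   ] F [ 0.2 -0.2  0.2] open 0.999 move cm [0.11 0.24 3.34]
[[286. 207.]
 [285. 243.]
 [286. 168.]]
```

View pics/w1.png

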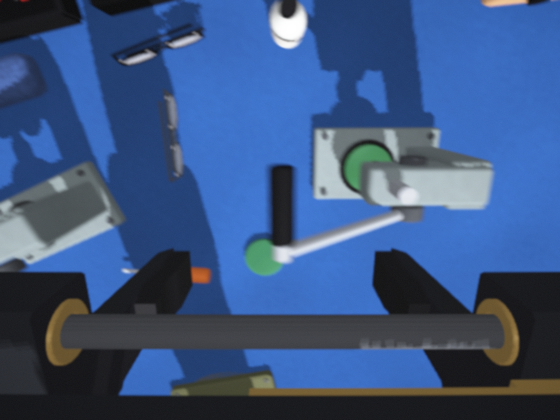

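The wrist picture shows the bar at columns 273–293, rows 166–246. It is within 3 px of the prediction and centred between the fingers. I'll go down and grip.

Call:
{"fn": "send_rows", "kwargs": {
  "motion": [
    {"x": 0,"y": 0.1,"z": 2.6,"rx": 0,"ry": 0,"rz": 0,"jaw": 8.8},
    {"x": 0,"y": 0,"z": 2.6,"rx": 0,"ry": 0,"rz": 0,"jaw": 8.8},
    {"x": 0,"y": 0,"z": 2.6,"rx": 0,"ry": 0,"rz": 0,"jaw": 8.8},
    {"x": 0,"y": 0,"z": 2.6,"rx": 0,"ry": 0,"rz": 0,"jaw": 8.8},
    {"x": 0,"y": 0,"z": 2.6,"rx": 0,"ry": 0,"rz": 0,"jaw": 8.8}
  ]
}}

```text
clock: 2.65
tool_pos: [0.5054, -0.2067, 0.2685]
eef_rot: [0.995, -0.101, -0.0, -0.0]
contact_force: [0.9, -0.3, -0.2]
opening: 0.998
finger_force: 0.0
```

Call:
{"fn": "send_rows", "kwargs": {
  "motion": [
    {"x": 0,"y": 0,"z": 1.1,"rx": 0,"ry": 0,"rz": 0,"jaw": 8.8},
    {"x": 0,"y": 0,"z": 0,"rx": 0,"ry": 0,"rz": 0,"jaw": 5},
    {"x": 0,"y": 0,"z": 0,"rx": 0,"ry": 0,"rz": 0,"jaw": 3},
    {"x": 0,"y": 0,"z": 0,"rx": 0,"ry": 0,"rz": 0,"jaw": 1.5},
    {"x": 0,"y": 0,"z": 0,"rx": 0,"ry": 0,"rz": 0,"jaw": 1.5}
  ],
  "grip_force": 25
}}

```text
clock: 3.15
tool_pos: [0.5065, -0.2069, 0.2599]
eef_rot: [0.995, -0.101, 0.001, 0.0]
contact_force: [0.6, 0.4, -0.7]
opening: 0.656
finger_force: 0.0
```

Call:
{"fn": "send_rows", "kwargs": {
  "motion": [
    {"x": 0,"y": 0,"z": 0,"rx": 0,"ry": 0,"rz": 0,"jaw": 1.5},
    {"x": 0,"y": 0,"z": 0,"rx": 0,"ry": 0,"rz": 0,"jaw": 1.5},
    {"x": 0,"y": 0,"z": 0,"rx": 0,"ry": 0,"rz": 0,"jaw": 1.5},
    {"x": 0,"y": 0,"z": 0,"rx": 0,"ry": 0,"rz": 0,"jaw": 1.5},
    {"x": 0,"y": 0,"z": 0,"rx": 0,"ry": 0,"rz": 0,"jaw": 1.5}
  ]
}}

```text
clock: 3.65
tool_pos: [0.5058, -0.2069, 0.2588]
eef_rot: [0.995, -0.101, 0.0, 0.0]
contact_force: [-0.4, -1.2, 0.3]
opening: 0.234
finger_force: 24.7
```

```bash
python3 - <<'E'
from h import *
s=get_state(); P=s['tool_pos'];rel(P)
# arc plan: tool y = -L, z down
a=np.linspace(0,.9,11)
y=-(.19*np.cos(.66-a)-.19*np.cos(.66))*100; z=-(.19*np.sin(.66-a)-.19*np.sin(.66))*100
print(np.diff(y).round(2),np.diff(z).round(2))
a=snap('scene','sc1');b=snap('side','si1')
cv2.imwrite('pics/c2.png',np.hstack([cv2.resize(s['img'][y0:y0+140,x0:x0+100,::-1],None,fx=4,fy=4) for s,y0,x0 in((a,130,170),(b,150,220))]))
E
```

```text
t 3.65 pos [ 0.5058 -0.2069  0.2588] xang -11.6 z [-0. -0. -1.] F [-0.4 -1.2  0.3] open 0.234 move cm [0. 0. 0.]
[-0.99 -0.86 -0.72 -0.58 -0.43 -0.28 -0.13  0.03  0.18  0.33] [1.4  1.48 1.55 1.61 1.65 1.69 1.7  1.71 1.7  1.68]
```

View pics/c2.png

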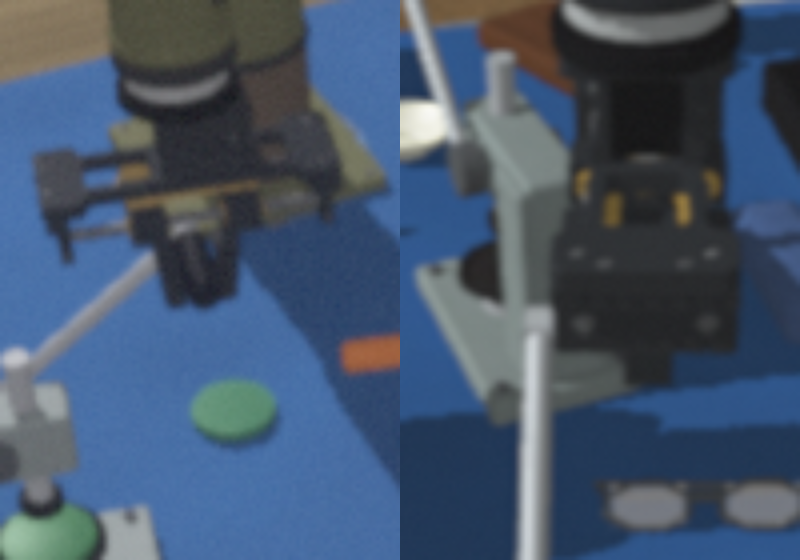

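The bar is held: 20.6 mm opening, 25 N. The lever is still up. Now down along the arc.

Call:
{"fn": "send_rows", "kwargs": {
  "motion": [
    {"x": 0,"y": -0.5,"z": 0.69,"rx": 0,"ry": 0,"rz": 0,"jaw": 1.5},
    {"x": 0,"y": -0.49,"z": 0.71,"rx": 0,"ry": 0,"rz": 0,"jaw": 1.5},
    {"x": 0,"y": -0.45,"z": 0.73,"rx": 0,"ry": 0,"rz": 0,"jaw": 1.5},
    {"x": 0,"y": -0.41,"z": 0.75,"rx": 0,"ry": 0,"rz": 0,"jaw": 1.5},
    {"x": 0,"y": -0.38,"z": 0.77,"rx": 0,"ry": 0,"rz": 0,"jaw": 1.5}
  ]
}}

```text
clock: 4.25
tool_pos: [0.5101, -0.1857, 0.2217]
eef_rot: [0.995, -0.101, -0.0, 0.001]
contact_force: [-2.5, -4.9, 3.9]
opening: 0.229
finger_force: 24.4
```

Call:
{"fn": "send_rows", "kwargs": {
  "motion": [
    {"x": 0,"y": -0.34,"z": 0.78,"rx": 0,"ry": 0,"rz": 0,"jaw": 1.5},
    {"x": 0,"y": -0.31,"z": 0.8,"rx": 0,"ry": 0,"rz": 0,"jaw": 1.5},
    {"x": 0,"y": -0.27,"z": 0.81,"rx": 0,"ry": 0,"rz": 0,"jaw": 1.5},
    {"x": 0,"y": -0.23,"z": 0.82,"rx": 0,"ry": 0,"rz": 0,"jaw": 1.5},
    {"x": 0,"y": -0.2,"z": 0.83,"rx": 0,"ry": 0,"rz": 0,"jaw": 1.5}
  ]
}}

```text
clock: 4.75
tool_pos: [0.5127, -0.1726, 0.1812]
eef_rot: [0.995, -0.101, -0.0, 0.001]
contact_force: [-1.9, -5.4, 6.0]
opening: 0.225
finger_force: 24.2
```

```bash
python3 - <<'E'
from h import *
rel([.5058,-.2069,.2588])
a=snap('scene','sc2');b=snap('side','si2')
cv2.imwrite('pics/c3.png',np.hstack([cv2.resize(s['img'][y0:y0+140,x0:x0+100,::-1],None,fx=4,fy=4) for s,y0,x0 in((a,150,160),(b,190,220))]))
E
```

```text
t 4.75 pos [ 0.5127 -0.1726  0.1812] xang -11.6 z [-0.001 -0.002 -1.   ] F [-1.9 -5.4  6. ] open 0.225 move cm [ 0.02  3.51 -7.75]
```

View pics/c3.png

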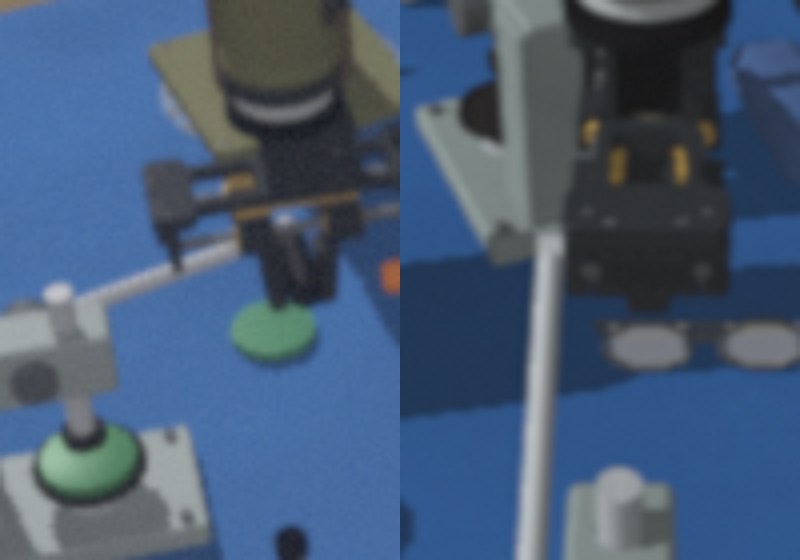

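The lever follows the gripper, about half way down, and the bar is still between the pads. I'll continue.

Call:
{"fn": "send_rows", "kwargs": {
  "motion": [
    {"x": 0,"y": -0.13,"z": 0.84,"rx": 0,"ry": 0,"rz": 0,"jaw": 1.5},
    {"x": 0,"y": -0.1,"z": 0.85,"rx": 0,"ry": 0,"rz": 0,"jaw": 1.5},
    {"x": 0,"y": -0.06,"z": 0.85,"rx": 0,"ry": 0,"rz": 0,"jaw": 1.5},
    {"x": 0,"y": 0,"z": 0.85,"rx": 0,"ry": 0,"rz": 0,"jaw": 1.5},
    {"x": 0,"y": 0.03,"z": 0.85,"rx": 0,"ry": 0,"rz": 0,"jaw": 1.5}
  ]
}}

```text
clock: 5.35
tool_pos: [0.5137, -0.1677, 0.1389]
eef_rot: [0.995, -0.101, -0.0, -0.001]
contact_force: [-1.8, 0.4, 6.6]
opening: 0.214
finger_force: 24.1
```

Call:
{"fn": "send_rows", "kwargs": {
  "motion": [
    {"x": 0,"y": 0.07,"z": 0.85,"rx": 0,"ry": 0,"rz": 0,"jaw": 1.5},
    {"x": 0,"y": 0.11,"z": 0.85,"rx": 0,"ry": 0,"rz": 0,"jaw": 1.5},
    {"x": 0,"y": 0.15,"z": 0.85,"rx": 0,"ry": 0,"rz": 0,"jaw": 1.5},
    {"x": 0,"y": 0.15,"z": 0.7,"rx": 0,"ry": 0,"rz": 0,"jaw": 1.5},
    {"x": 0,"y": 0.1,"z": 0.5,"rx": 0,"ry": 0,"rz": 0,"jaw": 1.5}
  ]
}}

```text
clock: 5.85
tool_pos: [0.5132, -0.1704, 0.1013]
eef_rot: [0.995, -0.099, 0.0, -0.003]
contact_force: [-1.2, 6.3, 8.0]
opening: 0.208
finger_force: 24.9
```

```bash
python3 - <<'E'
from h import *
rel([.5058,-.2069,.2588])
a=snap('scene','sc3');b=snap('side','si3')
cv2.imwrite('pics/c4.png',np.hstack([cv2.resize(s['img'][y0:y0+140,x0:x0+100,::-1],None,fx=4,fy=4) for s,y0,x0 in((a,150,160),(b,210,220))]))
E
```

```text
t 5.85 pos [ 0.5132 -0.1704  0.1013] xang -11.4 z [ 0.001  0.005 -1.   ] F [-1.2  6.3  8. ] open 0.208 move cm [-1.000e-02  3.650e+00 -1.577e+01]
```

View pics/c4.png

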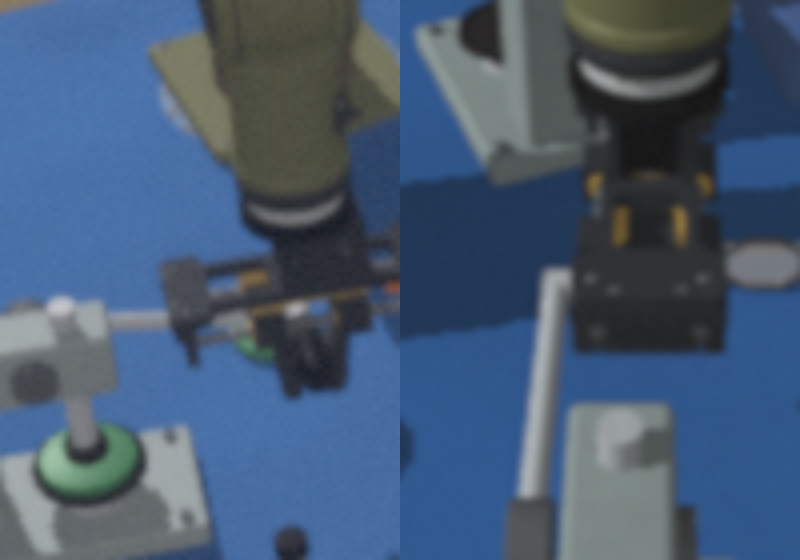

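```bash
python3 - <<'E'
from h import *
a=load('sc3');b=load('si3')
print(tri((a,160+297/4,150+308/4),(b,220+157/4,210+272/4)))
a=load('sc2');b=load('si2')
print(tri((a,160+286/4,150+222/4),(b,220+150/4,190+240/4)))
E
```

```text
[ 0.46789453 -0.16265971  0.12623852]
[ 0.46616448 -0.16473584  0.20030408]
```

The hub triangulates to about 0.83 rad, and the bar has rolled about 8–10 mm up in the pads, as the task warned. I'll press a little further onto the stop and hold.

Call:
{"fn": "send_rows", "kwargs": {
  "motion": [
    {"x": 0,"y": -0.1,"z": 0.3,"rx": 0,"ry": 0,"rz": 0,"jaw": 1.5},
    {"x": 0,"y": 0,"z": 0.3,"rx": 0,"ry": 0,"rz": 0,"jaw": 1.5},
    {"x": 0,"y": 0,"z": 0.3,"rx": 0,"ry": 0,"rz": 0,"jaw": 1.5},
    {"x": 0,"y": 0,"z": 0,"rx": 0,"ry": 0,"rz": 0,"jaw": 1.5},
    {"x": 0,"y": 0,"z": 0,"rx": 0,"ry": 0,"rz": 0,"jaw": 1.5}
  ]
}}

```text
clock: 6.45
tool_pos: [0.5129, -0.1719, 0.0928]
eef_rot: [0.995, -0.1, 0.0, -0.001]
contact_force: [-0.8, 0.3, 8.7]
opening: 0.21
finger_force: 25.1
```

```bash
python3 - <<'E'
from h import *
rel([.5058,-.2069,.2588])
a=snap('scene','sc4');b=snap('side','si4')
cv2.imwrite('pics/c5.png',np.hstack([cv2.resize(s['img'][y0:y0+140,x0:x0+100,::-1],None,fx=4,fy=4) for s,y0,x0 in((a,150,160),(b,210,220))]))
E
```

```text
t 6.45 pos [ 0.5129 -0.1719  0.0928] xang -11.5 z [ 0.     0.002 -1.   ] F [-0.8  0.3  8.7] open 0.21 move cm [ -0.     3.54 -16.61]
```

View pics/c5.png

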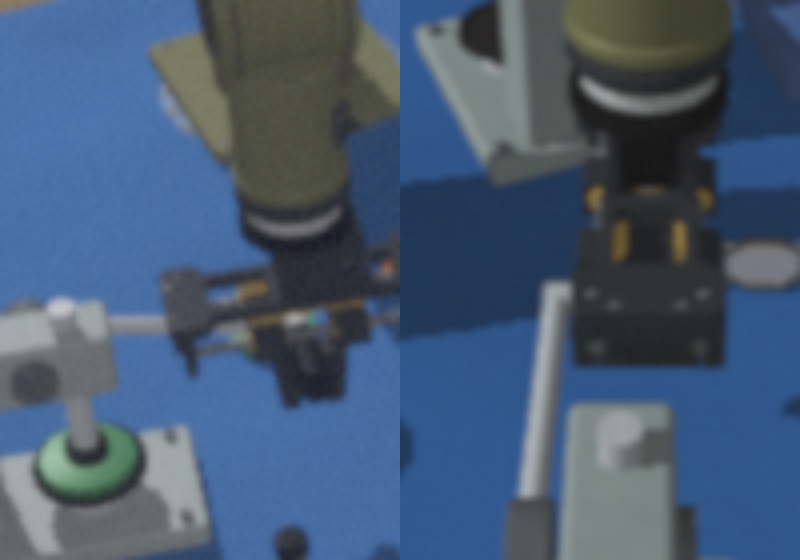

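The hub dropped about 3 px in the side view, with no stop force yet (about 9 N). I'll go a few millimetres more, then hold.

Call:
{"fn": "send_rows", "kwargs": {
  "motion": [
    {"x": 0,"y": 0,"z": 0.3,"rx": 0,"ry": 0,"rz": 0,"jaw": 1.5},
    {"x": 0,"y": 0,"z": 0.3,"rx": 0,"ry": 0,"rz": 0,"jaw": 1.5},
    {"x": 0,"y": 0,"z": 0,"rx": 0,"ry": 0,"rz": 0,"jaw": 1.5},
    {"x": 0,"y": 0,"z": 0,"rx": 0,"ry": 0,"rz": 0,"jaw": 1.5},
    {"x": 0,"y": 0,"z": 0,"rx": 0,"ry": 0,"rz": 0,"jaw": 1.5}
  ]
}}

```text
clock: 7.05
tool_pos: [0.5128, -0.1729, 0.0881]
eef_rot: [0.995, -0.101, 0.0, -0.0]
contact_force: [-4.4, -0.9, 19.0]
opening: 0.208
finger_force: 25.0
```

Call:
{"fn": "send_rows", "kwargs": {
  "motion": [
    {"x": 0,"y": 0,"z": 0,"rx": 0,"ry": 0,"rz": 0,"jaw": 1.5},
    {"x": 0,"y": 0,"z": 0,"rx": 0,"ry": 0,"rz": 0,"jaw": 1.5},
    {"x": 0,"y": 0,"z": 0,"rx": 0,"ry": 0,"rz": 0,"jaw": 1.5},
    {"x": 0,"y": 0,"z": 0,"rx": 0,"ry": 0,"rz": 0,"jaw": 1.5},
    {"x": 0,"y": 0,"z": 0,"rx": 0,"ry": 0,"rz": 0,"jaw": 1.5}
  ]
}}

```text
clock: 7.55
tool_pos: [0.5128, -0.1729, 0.0881]
eef_rot: [0.995, -0.101, 0.0, -0.0]
contact_force: [-3.0, -0.8, 20.3]
opening: 0.206
finger_force: 25.0
```

Call:
{"fn": "send_rows", "kwargs": {
  "motion": [
    {"x": 0,"y": 0,"z": 0,"rx": 0,"ry": 0,"rz": 0,"jaw": 1.5},
    {"x": 0,"y": 0,"z": 0,"rx": 0,"ry": 0,"rz": 0,"jaw": 1.5},
    {"x": 0,"y": 0,"z": 0,"rx": 0,"ry": 0,"rz": 0,"jaw": 1.5},
    {"x": 0,"y": 0,"z": 0,"rx": 0,"ry": 0,"rz": 0,"jaw": 1.5},
    {"x": 0,"y": 0,"z": 0,"rx": 0,"ry": 0,"rz": 0,"jaw": 1.5}
  ]
}}

```text
clock: 8.05
tool_pos: [0.5128, -0.1729, 0.0881]
eef_rot: [0.995, -0.101, 0.0, -0.0]
contact_force: [-6.2, -0.1, 20.2]
opening: 0.21
finger_force: 25.0
```

```bash
python3 - <<'E'
from h import *
rel([.5058,-.2069,.2588])
a=snap('scene','sc5');b=snap('side','si5')
def edge(s,y0,y1,x0,x1): return s['img'][y0:y1,x0:x1].mean(2).mean(1).round(0).astype(int)
for f in('si3','si4','si5'): print(f,edge(load(f),272,292,256,262).tolist())
E
```

```text
t 8.05 pos [ 0.5128 -0.1729  0.0881] xang -11.6 z [ 0.001  0.001 -1.   ] F [-6.2 -0.1 20.2] open 0.21 move cm [ 1.000e-02  3.460e+00 -1.707e+01]
si3 [58, 59, 57, 59, 81, 119, 148, 158, 156, 149, 141, 136, 134, 134, 132, 130, 128, 127, 127, 126]
si4 [59, 58, 58, 58, 59, 58, 58, 70, 105, 140, 156, 154, 147, 139, 134, 133, 132, 132, 131, 130]
si5 [59, 58, 59, 59, 59, 59, 59, 58, 57, 71, 106, 142, 156, 154, 145, 137, 133, 132, 132, 132]
```

The force jumped to 20 N, so the lever is on the stop. It has now been held over 1 s. Next I raise it slowly along the arc, over about 3 s.

Call:
{"fn": "send_rows", "kwargs": {
  "motion": [
    {"x": 0,"y": -0.09,"z": -0.6,"rx": 0,"ry": 0,"rz": 0,"jaw": 1.5},
    {"x": 0,"y": -0.09,"z": -0.6,"rx": 0,"ry": 0,"rz": 0,"jaw": 1.5},
    {"x": 0,"y": -0.09,"z": -0.6,"rx": 0,"ry": 0,"rz": 0,"jaw": 1.5},
    {"x": 0,"y": -0.09,"z": -0.6,"rx": 0,"ry": 0,"rz": 0,"jaw": 1.5},
    {"x": 0,"y": -0.09,"z": -0.6,"rx": 0,"ry": 0,"rz": 0,"jaw": 1.5}
  ]
}}

```text
clock: 8.65
tool_pos: [0.5136, -0.1682, 0.1171]
eef_rot: [0.995, -0.101, -0.0, -0.001]
contact_force: [-0.9, 0.9, 3.0]
opening: 0.21
finger_force: 25.0
```

Call:
{"fn": "send_rows", "kwargs": {
  "motion": [
    {"x": 0,"y": -0.03,"z": -0.57,"rx": 0,"ry": 0,"rz": 0,"jaw": 1.5},
    {"x": 0,"y": -0.02,"z": -0.57,"rx": 0,"ry": 0,"rz": 0,"jaw": 1.5},
    {"x": 0,"y": -0.01,"z": -0.57,"rx": 0,"ry": 0,"rz": 0,"jaw": 1.5},
    {"x": 0,"y": 0,"z": -0.57,"rx": 0,"ry": 0,"rz": 0,"jaw": 1.5},
    {"x": 0,"y": 0.02,"z": -0.57,"rx": 0,"ry": 0,"rz": 0,"jaw": 1.5}
  ]
}}

```text
clock: 9.15
tool_pos: [0.5136, -0.1683, 0.1458]
eef_rot: [0.995, -0.101, -0.0, -0.0]
contact_force: [-0.5, 4.3, 2.8]
opening: 0.211
finger_force: 25.0
```

Call:
{"fn": "send_rows", "kwargs": {
  "motion": [
    {"x": 0,"y": 0.04,"z": -0.56,"rx": 0,"ry": 0,"rz": 0,"jaw": 1.5},
    {"x": 0,"y": 0.06,"z": -0.56,"rx": 0,"ry": 0,"rz": 0,"jaw": 1.5},
    {"x": 0,"y": 0.08,"z": -0.56,"rx": 0,"ry": 0,"rz": 0,"jaw": 1.5},
    {"x": 0,"y": 0.09,"z": -0.56,"rx": 0,"ry": 0,"rz": 0,"jaw": 1.5},
    {"x": 0,"y": 0.11,"z": -0.56,"rx": 0,"ry": 0,"rz": 0,"jaw": 1.5}
  ]
}}

```text
clock: 9.65
tool_pos: [0.5128, -0.1723, 0.1739]
eef_rot: [0.995, -0.101, -0.0, -0.0]
contact_force: [-1.0, 4.8, 2.9]
opening: 0.211
finger_force: 25.0
```

Call:
{"fn": "send_rows", "kwargs": {
  "motion": [
    {"x": 0,"y": 0.13,"z": -0.55,"rx": 0,"ry": 0,"rz": 0,"jaw": 1.5},
    {"x": 0,"y": 0.14,"z": -0.55,"rx": 0,"ry": 0,"rz": 0,"jaw": 1.5},
    {"x": 0,"y": 0.16,"z": -0.55,"rx": 0,"ry": 0,"rz": 0,"jaw": 1.5},
    {"x": 0,"y": 0.18,"z": -0.55,"rx": 0,"ry": 0,"rz": 0,"jaw": 1.5},
    {"x": 0,"y": 0.19,"z": -0.55,"rx": 0,"ry": 0,"rz": 0,"jaw": 1.5}
  ]
}}

```text
clock: 10.15
tool_pos: [0.5111, -0.1804, 0.2014]
eef_rot: [0.995, -0.101, -0.0, -0.0]
contact_force: [-1.2, 5.5, 2.2]
opening: 0.208
finger_force: 25.0
```

```bash
python3 - <<'E'
from h import *
rel([.5058,-.2069,.2588])
E
```

```text
t 10.15 pos [ 0.5111 -0.1804  0.2014] xang -11.6 z [-0.  0. -1.] F [-1.2  5.5  2.2] open 0.208 move cm [ 0.01  2.7  -5.74]
```

Call:
{"fn": "send_rows", "kwargs": {
  "motion": [
    {"x": 0,"y": 0.21,"z": -0.53,"rx": 0,"ry": 0,"rz": 0,"jaw": 1.5},
    {"x": 0,"y": 0.22,"z": -0.53,"rx": 0,"ry": 0,"rz": 0,"jaw": 1.5},
    {"x": 0,"y": 0.24,"z": -0.52,"rx": 0,"ry": 0,"rz": 0,"jaw": 1.5},
    {"x": 0,"y": 0.25,"z": -0.51,"rx": 0,"ry": 0,"rz": 0,"jaw": 1.5},
    {"x": 0,"y": 0.27,"z": -0.5,"rx": 0,"ry": 0,"rz": 0,"jaw": 1.5}
  ]
}}

```text
clock: 10.65
tool_pos: [0.5086, -0.1926, 0.2272]
eef_rot: [0.995, -0.101, -0.0, 0.0]
contact_force: [-0.9, 3.6, 2.0]
opening: 0.206
finger_force: 25.0
```

Call:
{"fn": "send_rows", "kwargs": {
  "motion": [
    {"x": 0,"y": 0.28,"z": -0.5,"rx": 0,"ry": 0,"rz": 0,"jaw": 1.5},
    {"x": 0,"y": 0.29,"z": -0.49,"rx": 0,"ry": 0,"rz": 0,"jaw": 1.5},
    {"x": 0,"y": 0.3,"z": -0.48,"rx": 0,"ry": 0,"rz": 0,"jaw": 1.5},
    {"x": 0,"y": 0.3,"z": -0.47,"rx": 0,"ry": 0,"rz": 0,"jaw": 1.5},
    {"x": 0,"y": 0.3,"z": -0.46,"rx": 0,"ry": 0,"rz": 0,"jaw": 1.5}
  ]
}}

```text
clock: 11.15
tool_pos: [0.5054, -0.2076, 0.2497]
eef_rot: [0.995, -0.101, -0.0, 0.0]
contact_force: [8.4, 0.9, -37.4]
opening: 0.212
finger_force: 25.0
```

```bash
python3 - <<'E'
from h import *
rel([.5058,-.2069,.2588])
a=snap('scene','sc6');b=snap('side','si6')
cv2.imwrite('pics/c6.png',np.hstack([cv2.resize(s['img'][y0:y0+140,x0:x0+100,::-1],None,fx=4,fy=4) for s,y0,x0 in((a,130,170),(b,150,220))]))
for f in('si1','si6'): print(f,load(f)['img'][215:245,252:257].mean(2).mean(1).astype(int).tolist())
E
```

```text
t 11.15 pos [ 0.5054 -0.2076  0.2497] xang -11.6 z [-0.001 -0.    -1.   ] F [  8.4   0.9 -37.4] open 0.212 move cm [ 0.02 -0.08 -0.91]
si1 [82, 83, 83, 83, 84, 84, 84, 84, 83, 83, 92, 120, 150, 163, 166, 165, 158, 151, 156, 167, 171, 171, 170, 170, 170, 170, 169, 169, 169, 168]
si6 [83, 83, 84, 84, 84, 84, 84, 84, 83, 84, 98, 129, 152, 162, 164, 163, 157, 150, 155, 165, 170, 171, 171, 171, 170, 169, 169, 169, 168, 168]
```

View pics/c6.png

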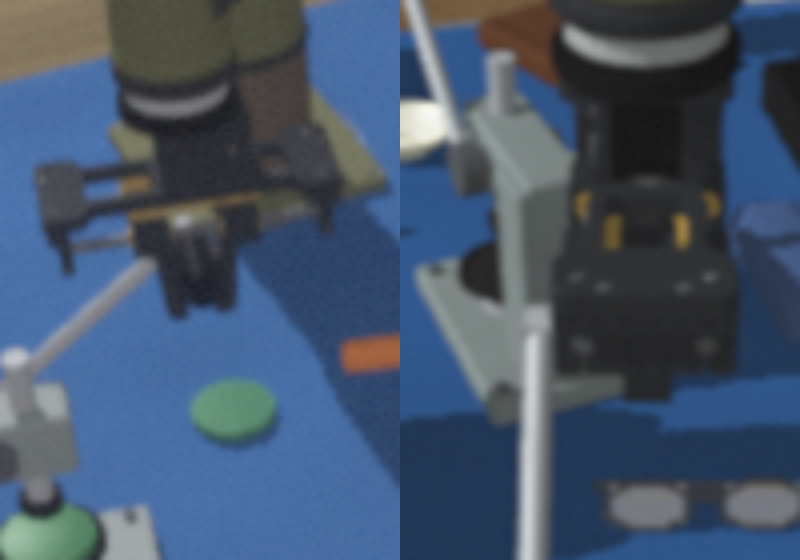

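The hub edge is back at its original row in the side view, and the upward pull of 37 N shows the lever is on the upper stop. I'll relax a few millimetres and open.

Call:
{"fn": "send_rows", "kwargs": {
  "motion": [
    {"x": 0,"y": 0,"z": 0.25,"rx": 0,"ry": 0,"rz": 0,"jaw": 1.5},
    {"x": 0,"y": 0,"z": 0,"rx": 0,"ry": 0,"rz": 0,"jaw": 1.5},
    {"x": 0,"y": 0,"z": 0,"rx": 0,"ry": 0,"rz": 0,"jaw": 2.2},
    {"x": 0,"y": 0,"z": 0,"rx": 0,"ry": 0,"rz": 0,"jaw": 3},
    {"x": 0,"y": 0,"z": 0,"rx": 0,"ry": 0,"rz": 0,"jaw": 5}
  ]
}}

```text
clock: 11.75
tool_pos: [0.5064, -0.2068, 0.2489]
eef_rot: [0.995, -0.101, 0.001, 0.0]
contact_force: [0.2, 0.2, -0.0]
opening: 0.407
finger_force: 0.0
```

Call:
{"fn": "send_rows", "kwargs": {
  "motion": [
    {"x": 0,"y": 0,"z": 0,"rx": 0,"ry": 0,"rz": 0,"jaw": 8.8},
    {"x": 0,"y": 0,"z": 0,"rx": 0,"ry": 0,"rz": 0,"jaw": 8.8},
    {"x": 0,"y": 0,"z": 0,"rx": 0,"ry": 0,"rz": 0,"jaw": 8.8},
    {"x": 0,"y": 0,"z": 0,"rx": 0,"ry": 0,"rz": 0,"jaw": 8.8},
    {"x": 0,"y": 0,"z": 0,"rx": 0,"ry": 0,"rz": 0,"jaw": 8.8}
  ]
}}

```text
clock: 12.25
tool_pos: [0.5059, -0.2066, 0.2483]
eef_rot: [0.995, -0.101, 0.0, 0.0]
contact_force: [-0.1, 0.1, -0.2]
opening: 0.861
finger_force: 0.0
```

Call:
{"fn": "send_rows", "kwargs": {
  "motion": [
    {"x": 0,"y": 0,"z": -1,"rx": 0,"ry": 0,"rz": 0,"jaw": 8.8},
    {"x": 0,"y": 0,"z": -2,"rx": 0,"ry": 0,"rz": 0,"jaw": 8.8},
    {"x": 0,"y": 0,"z": -3,"rx": 0,"ry": 0,"rz": 0,"jaw": 8.8},
    {"x": 0,"y": 0,"z": -3,"rx": 0,"ry": 0,"rz": 0,"jaw": 8.8},
    {"x": 0,"y": 0,"z": -3,"rx": 0,"ry": 0,"rz": 0,"jaw": 8.8}
  ]
}}

```text
clock: 12.75
tool_pos: [0.5057, -0.2065, 0.3703]
eef_rot: [0.995, -0.101, 0.0, 0.0]
contact_force: [0.7, -0.6, 0.1]
opening: 0.997
finger_force: 0.0
```

Call:
{"fn": "send_rows", "kwargs": {
  "motion": [
    {"x": 0,"y": 0,"z": -1,"rx": 0,"ry": 0,"rz": 0,"jaw": 8.8},
    {"x": 0,"y": 0,"z": 0,"rx": 0,"ry": 0,"rz": 0,"jaw": 8.8},
    {"x": 0,"y": 0,"z": 0,"rx": 0,"ry": 0,"rz": 0,"jaw": 8.8},
    {"x": 0,"y": 0,"z": 0,"rx": 0,"ry": 0,"rz": 0,"jaw": 8.8},
    {"x": 0,"y": 0,"z": 0,"rx": 0,"ry": 0,"rz": 0,"jaw": 8.8}
  ]
}}

```text
clock: 13.25
tool_pos: [0.5053, -0.2064, 0.377]
eef_rot: [0.995, -0.101, -0.001, -0.0]
contact_force: [0.1, -0.2, 0.4]
opening: 1.0
finger_force: 0.0
```

```bash
python3 - <<'E'
from h import *
rel([.5058,-.2069,.2588])
a=snap('scene','sc7');b=snap('side','si7')
for f in('si0','si7'): print(f,load(f)['img'][215:245,252:257].mean(2).mean(1).astype(int).tolist())
def g(i):
    m=(i[...,1].astype(int)-i[...,0]>40)&(i[...,1].astype(int)-i[...,2]>20); m[:250]=0; y,x=np.nonzero(m[:,:205]); return len(x),x.mean(),y.mean()
print(g(load('sc0')['img']),g(a['img']))
E
```

```text
t 13.25 pos [ 0.5053 -0.2064  0.377 ] xang -11.6 z [-0.003  0.001 -1.   ] F [ 0.1 -0.2  0.4] open 1.0 move cm [ 0.09  0.05 11.82]
si0 [83, 84, 84, 84, 85, 85, 85, 85, 85, 85, 86, 90, 98, 104, 109, 114, 115, 111, 109, 108, 107, 107, 107, 107, 107, 107, 107, 107, 107, 106]
si7 [83, 83, 84, 84, 85, 85, 85, 85, 85, 85, 93, 121, 151, 164, 166, 165, 159, 151, 157, 166, 170, 171, 170, 171, 171, 170, 169, 169, 169, 168]
(145, np.float64(185.64137931034483), np.float64(264.4689655172414)) (137, np.float64(185.85401459854015), np.float64(264.1240875912409))
```

```bash
python3 -c "
from plant import *
print(finish_job())"
```

```text
the job is handed in; nothing more can be done
None
```

The job is handed in, with no verdict returned: the lens press's lever was held on its lower stop for over 1 s, raised under control in about 3 s and let go fully up; images show the lens unmoved, and the empty press was not worked.

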